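# Tip a mortar bar out of its nest and lay it on the bending rig

### The job

The mortar bar lies flush in the blue nest, where fingers cannot get beside it: press down its end at the yellow-marked side so that it tips and the other end stands up out of the nest. Then take the bar by the raised end and lay it, same face up, level across both rollers of the bending rig, in the middle and square to the rollers, and let go. Do not drop the bar, and leave the other things on the worktop where they are.

Things in the scene. Friction and masses are not known exactly. Their poses are not given: they have to be found in the camera images.
- bar: Grey mortar test bar, 160 x 40 x 40 mm, 0.33 to 0.6 kg, rigid. Origin at the centre of its underside, x along its 160 mm, z up (towards its top face). At the start it lies in the nest with its x along the nest's x and its top flush with the nest's rim.
- nest: Blue block with a pocket, fixed to the worktop, 75 mm wide, 70 mm high. Origin on the worktop under the centre of the bar as it lies at the start; x along its length towards the yellow-marked end, z up; outside from x = -98 to +108 mm. Pocket 43 mm wide, from x = -82 to +92 mm: the bar has 1.5 mm of play each side, 2 mm at the blue end, 12 mm at the yellow end.
- nest_pivot (a point): Edge in the pocket at x = +3 mm of the nest, 30 mm above the worktop, over which the bar rocks. On the blue side of it the floor is at this height; on the yellow side is a well, floor 3 mm above the worktop. Pressing the bar's yellow end down 15 mm or more, with a few N, tips it; it then stays tipped by its own weight at about 0.35 rad, yellow end on the well's floor.
- nest_raised (a point): Point 64 mm from the nest's origin towards the plain blue end, on the middle line, 95 mm above the worktop: about where the upper end edge of the bar stands once tipped, 25 mm above the rim. From there the top face slopes down towards the yellow end. Axes as the nest's.
- nest_press (a point): The place to press: on the bar's top face as it lies at the start, on the middle line, 62 mm from the nest's origin towards the yellow end (18 mm from the bar's end), 70 mm above the worktop. Axes as the nest's.
- rig: Bending rig, fixed to the worktop: grey base plate 190 x 90 x 14 mm with two steel support rollers 16 mm in diameter and 64 mm long. Origin on the worktop under the middle; x along the 190 mm; the rollers lie along y at x = -50 and +50 mm, their tops 45 mm above the worktop.
- rig_seat (a point): Point midway between the rollers at the height of their tops (45 mm above the worktop), where the centre of the bar's underside belongs. Axes as the rig's: the bar's length goes along x, either way round.
- mixer_head (a point): Obstacle, never moves: lower front of the head of the green mixer. Its head hangs over the worktop from x = 0.52 m back, between y = -0.38 and +0.02 m, 0.25 to 0.45 m high; keep the wrist and gripper in front of it when passing between the right and left of the worktop. Its round foot, 40 mm high, begins at x = 0.49 m.
- cup: Bystander: small steel cup, 54 mm wide, 42 mm high; origin at the centre of its underside.
- bottle: Bystander: white sample bottle with blue cap, 47 mm wide, 75 mm high; origin at the centre of its underside.
- yellow_carton: Bystander: yellow carton, 110 x 70 x 34 mm; origin at the centre of its underside.
- old_bar: Bystander: another grey mortar bar, 160 x 40 x 40 mm, lying on the worktop; origin at the centre of its underside.

How it is judged (in metres and radians):
On the way, in this order (a step that is already met when the one before it is completed fails the run):
1. the bar is tipped in the nest, plain end up, by more than 0.25 rad (angle between bar's own z axis and vertical above 0.25 rad and horizontal distance between bar and nest below 0.03 m and z of bar in the frame of nest below 0.045 m), for 0.2 s.
2. the bar is lifted clear of the nest in the fingers (height (world z) of bar above 0.075 m and contact force between bar and the fingers above 1 N and contact force between bar and nest below 0.1 N), for 0.2 s.
At the end, for the whole second after the job is handed in: The bar rests still and released on both rollers of the rig, same face up and level (within 0.06 rad), its centre within 12 mm along and 10 mm across of the middle between the rollers, its length within 0.12 rad of square to the rollers; the underside within 4 mm of the roller tops (x of bar in the frame of rig_seat between -0.012 and 0.012 m and y of bar in the frame of rig_seat between -0.01 and 0.01 m and z of bar in the frame of rig_seat between -0.004 and 0.004 m and angle between the x axis of bar and the x axis of rig, either way round below 0.12 rad and angle between bar's own z axis and vertical below 0.06 rad and linear speed of bar below 0.01 m/s and contact force between bar and the fingers below 0.1 N and contact force between bar and rig above 1 N); the robot touches nothing.
It fails at once if the bar is dropped: moving faster than 0.6 m/s with the fingers not touching it (linear speed of bar above 0.6 m/s and contact force between bar and the fingers below 0.05 N).
It fails at once if the cup is moved more than 25 mm (distance of cup from where it was at the start of the episode above 0.025 m).
It fails at once if the bottle is moved more than 25 mm (distance of bottle from where it was at the start of the episode above 0.025 m).
It fails at once if the carton is moved more than 25 mm (distance of yellow_carton from where it was at the start of the episode above 0.025 m).
It fails at once if the spare bar is moved more than 25 mm (distance of old_bar from where it was at the start of the episode above 0.025 m).
It also fails if it takes over 54 s, if anything falls off the work surface, if the arm or the gripper's body presses on something with over 40 N, if the wrist force passes 120 N, or if a joint passes its speed limit or range.

### The arm

A 6-joint arm with a two-finger parallel gripper is mounted at the origin on a cart in front of the work surface, level with it; the furniture and walls round the work are solid. World frame = base frame: x ahead of the robot, y to its left, z up, the work surface at z = 0. Lengths are in m, angles in degrees, forces in N, time in s.
With the tool pointing down it reaches from about 0.375 to 0.9 m from the base axis. Payload 3.1 kg.
Tool frame: the origin (TCP) lies on the centre line of the jaws, within the pads' length; the fingertips stand 25 mm ahead of it and the grasp point (between the pads) lies 6 mm ahead of it; z points along the fingers, y is the line along which they close (so a half turn about z gives the same grasp; the last joint's range is limited). The gripper opens to 87 mm and grips with 3 to 60 N. Pads are 19 mm wide; open, the fingers measure 117 mm over their backs; the gripper's body (75 mm by 190 mm) begins 51 mm behind the grasp point.
Start: joints at [56.465, 30.224, 82.088, -0, 67.689, -10.227], TCP at [0.247, 0.574, 0.248] pointing down, gripper open.
Joint ranges: [-176.69, 176.69], [-43.24, 126.21], [12.49, 139.97], [-82, 262], [0, 151.66], [-163.58, 163.58]. Speed limits (degrees/s): [159.86, 159.86, 180, 180, 180, 180].

### API

Orientations are given as a 3x3 rotation matrix whose columns are the frame's x, y, z axes.
In Python, from rig import read_state, capture, camera_params, hand_in gives the robot as it stands.
- The arm moves only by the tool apply_moves, never from a script. Its argument "rows" is a list of rows, each an object of numbers: "x", "y", "z": the shift along the tool's x, y, z in mm; "rx", "ry", "rz": the turn, a rotation vector about the tool's x, y, z in units of 6 degrees (1.0 is 6 degrees); "claw": the closure in counts, from 0 (fully open) to 255 (shut). A call has 1 to 10 rows; each row is the pose to reach, as a shift and turn from the pose commanded when the call began, along the tool's axes at that moment; what a row does not reach only later rows make up. A row lasts 1/8 s, in which the tool goes at most 62.5 mm and 10.7 degrees, less where a joint would pass 70% of its speed; a pose out of reach is approached as far as the arm can. A call with a gripper value outside its range is refused whole. The fingers move at their own pace and stop on an object; the grip force is fixed at half the most. Time passes only in rows, so rows that repeat a pose let the fingers close. It gives the time, the measured TCP pose, the force, the opening and the grip force at its end, in the units of the state.
- read_state(): the state, without advancing time (a new reading comes with each control period).
- capture(name): name is "scene" or "top" or "wrist"; returns (picture, depth): 384x512x3 uint8, red, green, blue; 384x512 float32, m along the optical axis (not along the pixel's ray), 0 where there is no reading.
- camera_params(name): a dict with "fx", "fy", "cx", "cy" (pixels), "xyz" and "orientation" of the camera in the world. Camera axes: x right, y up, looking along -z (the intrinsics and any distortion apply to the point x, -y, -z); pixel columns grow to the right and rows downward; lengths in m; the calibration is good to about 2 mm. The wrist camera is an equidistant fisheye: a pixel r from the principal point sees the ray r / f radians off the axis. A picture is of the moment at which its call begins: read the wrist's pose just before it. camera_params takes no time and is no camera call; for the wrist camera it gives the pose at the moment of the call.
- hand_in(): hands the job in; it is judged then, once.
The state is a dict: "time_s": time; "joint_positions": joint angles; "qvel": joint speeds; "tau": joint torques, N m; "position": TCP position; "tcp_rot": TCP orientation; "force": force on the tool from outside, world axes, zero at the start; "moment": the same for the moment, N m; "opening": opening from 0.0 (shut) to 1.0 (fully open); "grasp_force": force on a finger pad.
Only numpy, scipy, OpenCV 4.12 (cv2) and the standard library are available. Lean on these libraries where they do the work, as an engineer would, in place of code of your own. Each camera call takes 0.05 s, during which the arm holds its last target. There are 200 camera calls.

## Working session

There is one attempt and no reset: what is moved stays moved. The work goes in short steps, Python scripts to look and compute and a tool call to move; the robot and the scene stay as the last step left them, time stands still between calls to the robot, and variables do not carry over. Pictures are saved under pics/ and viewed, at most 10 in all, crops included, and the job is handed in when it is done.

Besides the shell and the picture viewer there is one more tool, called after "Call:" by a JSON object that holds its "api" and its "payload". apply_moves: Moves the arm, as the interface text tells. Its arguments: {"type":"object","properties":{"rows":{"type":"array"}},"required":["rows"]}

```bash
mkdir -p pics; ls; cat > h.py <<'E'
import numpy as np,cv2
from rig import *
def pts(name,depth,P=None):
    P=P or camera_params(name)
    v,u=np.mgrid[0:384,0:512]
    x=(u-P['cx'])/P['fx'];y=(v-P['cy'])/P['fy']
    c=np.stack([x*depth,-y*depth,-depth],-1)
    return c@np.array(P['orientation']).T+np.array(P['xyz'])
E
python3 - <<'E'
from h import *
ims=[]
for n in('top','scene'):
    P=camera_params(n);print(n,P)
    im,d=capture(n);np.savez(''+n,im=im,d=d,p=pts(n,d,P))
    cv2.imwrite(f'pics/{n}0.png',im[:,:,::-1])
s=read_state();print(s)
E
```

```text
pics
top {'fx': 362.3168572693877, 'fy': 362.3168572693877, 'cx': 253.42676392724528, 'cy': 198.0243770098286, 'xyz': array([0.37236259, 0.004448  , 1.36421157]), 'orientation': array([[ 2.51407591e-03,  9.96902271e-01, -7.86100582e-02],
       [-9.99673120e-01,  5.05416926e-04, -2.55616504e-02],
       [-2.54427364e-02,  7.86486261e-02,  9.96577674e-01]])}
scene {'fx': 396.83091790891905, 'fy': 396.83091790891905, 'cx': 254.97324906360305, 'cy': 184.46091829276725, 'xyz': array([-0.51446774,  0.88114848,  0.94565077]), 'orientation': array([[-0.66410021,  0.37258694, -0.6481897 ],
       [-0.74764285, -0.32974143,  0.57645534],
       [ 0.00104473,  0.8674385 ,  0.49754332]])}
{'time_s': 0.1, 'joint_positions': array([ 5.64644673e+01,  3.02735571e+01,  8.21494573e+01,  8.36382461e-04,
        6.76894290e+01, -1.02274361e+01]), 'qvel': array([-0.01382206, -0.10308903, -0.19746377,  0.06912415,  0.01242125,
        0.02684451]), 'tau': array([-3.00523752e-04, -4.40982556e+01, -1.77149552e+01,  6.34722551e-02,
        5.33532968e-02, -4.35218283e-05]), 'position': array([0.24692321, 0.57348663, 0.24666804]), 'tcp_rot': array([[-9.18388081e-01,  3.95679331e-01, -1.09545243e-03],
       [ 3.95680682e-01,  9.18386708e-01, -1.62837490e-03],
       [ 3.61734660e-04, -1.92892946e-03, -9.99998074e-01]]), 'force': array([ 0.90934767, -0.0057249 , -0.32467001]), 'moment': array([-0.04019279, -0.01192313,  0.01677192]), 'grasp_force': 0.0, 'opening': 1.0007218838451695}
```

View pics/top0.png

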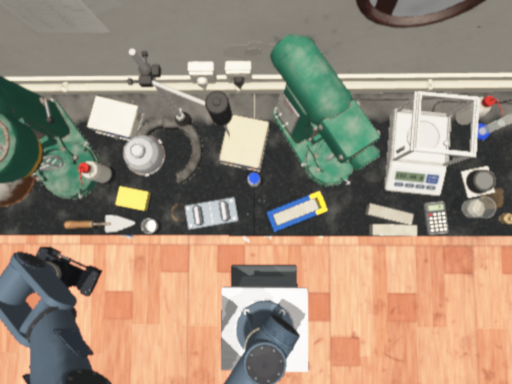

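View pics/scene0.png

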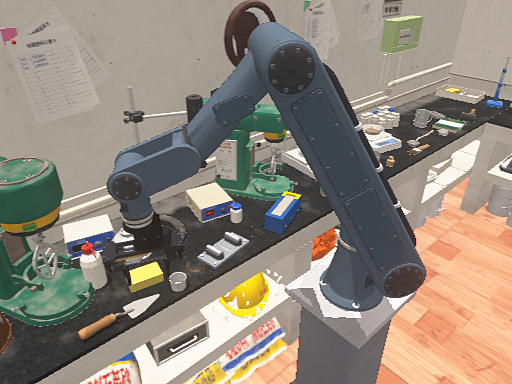

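The top view shows the nest at about (297,211) with its yellow end to the right, the rig at (211,213), the bottle at (254,179) and the mixer head near (340,150). In the scene view the nest is at (284,210) and the rig at (223,250).

```bash
python3 - <<'E'
from h import *
Z=np.load('top.npz');im,p=Z['im'],Z['p']
hsv=cv2.cvtColor(im,cv2.COLOR_RGB2HSV)
H,S,V=[hsv[...,i].astype(int) for i in range(3)]
v,u=np.mgrid[0:384,0:512]
def box(a,b,c,d):return (u>=a)&(u<b)&(v>=c)&(v<d)
def rect(m,n):
    q=p[m]; r=cv2.minAreaRect(q[:,:2].astype(np.float32)*1000)
    print(n,m.sum(),'rect',np.round(r[0],1),np.round(r[1],1),round(r[2],2),'medz',np.median(q[:,2]).round(4)); return cv2.boxPoints(r)
B=box(260,333,185,237)
blue=B&(H>100)&(H<130)&(S>120);yel=B&(H>20)&(H<35)&(S>120)
z=p[...,2]
rect((blue|yel)&(z>.055)&(z<.085),'nest')
rect(B&(z>.06)&(z<.078),'nest+bar')
g=B&(S<80)&(z>.06)&(z<.078)
print('yel mean',p[yel&(z>.06)].mean(0),'blue mean',p[blue&(z>.06)].mean(0))
rect(g,'bar')
R=box(180,242,190,235)
rect(R&(z>.008)&(z<.06),'rig')
for k,m in enumerate((R&(z>.03)&(z<.055)&(u<211),R&(z>.03)&(z<.055)&(u>=211))): rect(m,'roller');print(p[m].mean(0),p[m][:,2].max())
print('worktop z',np.median(z[box(230,250,180,190)|box(244,262,200,225)]))
for n,b in dict(bottle=box(245,263,168,190),cup=box(140,160,215,236),old1=box(365,415,200,224),old2=box(368,420,224,238),carton=box(112,152,184,214)).items():
    rect(b&(z>.02),n)
# scene
Z=np.load('scene.npz');im2,p=Z['im'],Z['p'];z=p[...,2]
hsv=cv2.cvtColor(im2,cv2.COLOR_RGB2HSV);H,S,V=[hsv[...,i].astype(int) for i in range(3)]
near=(abs(p[...,0]-.37)<.25)&(abs(p[...,1]+.1)<.2)&(z>.06)&(z<.08)
rect(near&(((H>100)&(H<130))|((H>20)&(H<35)))&(S>100)&(v>180),'nest scene top')
cv2.imwrite('pics/c0.png',cv2.resize(im[150:240,170:340,::-1],None,fx=4.5,fy=4.5,interpolation=cv2.INTER_CUBIC))
E
```

```text
nest 555 rect [ 427.  -117.1] [ 75.  205.7] 21.83 medz 0.0685
nest+bar 1125 rect [ 427.  -117.1] [ 75.  205.7] 21.83 medz 0.0686
yel mean [ 0.45826654 -0.19851658  0.06853926] blue mean [ 0.4116812  -0.08596531  0.07489954]
bar 538 rect [ 419.3 -116. ] [ 71.5 161.1] 26.62 medz 0.0686
rig 1168 rect [421.3 197.8] [ 89.7 190. ] 9.95 medz 0.0141
roller 146 rect [412.  246.5] [72.7 29.6] 11.61 medz 0.0388
[0.41186432 0.24526316 0.03815814] 0.04793051283244676
roller 144 rect [429.9 148. ] [74.4 28.8] 11.11 medz 0.0386
[0.43011138 0.14766942 0.03797956] 0.04722961026317485
worktop z -0.0014661571142288166
bottle 164 rect [556.   41.2] [68.1 55.5] 1.94 medz 0.0699
cup 71 rect [374.4 228.2] [ 51.3 447.4] 0.25 medz 0.0347
old1 520 rect [ 416.3 -267.2] [ 73.3 545.4] 1.54 medz 0.0387
old2 519 rect [ 361.8 -273.6] [556.   43.2] 89.94 medz 0.0387
carton 573 rect [433.2 274.9] [554.2  69.4] 78.89 medz 0.0326
nest scene top 418 rect [522.5 -66.5] [297.3 219.4] 27.34 medz 0.0688
```

View pics/c0.png

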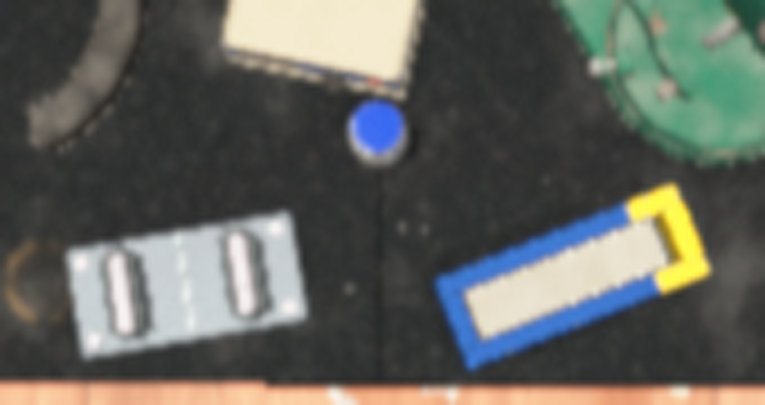

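```bash
cat >> h.py <<'E'
from scipy.spatial.transform import Rotation as R
d=np.array([.3719,-.9283,0]);NO=np.array([.4251,-.1125,0])
dr=np.array([.1728,-.985,0]);RO=np.array([.4213,.1978,0])
def tool(yaw,tilt=0):
    c,s=np.cos(np.radians(yaw)),np.sin(np.radians(yaw))
    return np.array([[-s,c,0],[c,s,0],[0,0,-1]]).T.reshape(3,3).T.T@np.eye(3) if 0 else np.column_stack([[-s,c,0],[c,s,0],[0,0,-1]])@R.from_euler('y',tilt,degrees=True).as_matrix()
def rel(T,Rt,P=None,Rc=None):
    s=read_state();P=s['position'] if P is None else P;Rc=s['tcp_rot'] if Rc is None else Rc
    sh=1000*Rc.T@(np.array(T)-P);rv=np.degrees(R.from_matrix(Rc.T@Rt).as_rotvec())
    print('shift mm',sh.round(1),'turn units',(rv/6).round(2),'rows>=',np.ceil(max(np.linalg.norm(sh)/62.5,np.linalg.norm(rv)/10.7)))
E
python3 - <<'E'
from h import *
T1=[.42,.2,.22];rel(T1,tool(66.7))
rel([.42,.2,.22],tool(90))
p=NO+.062*d;print(p)
rel([p[0],p[1],.16],tool(90),np.array(T1),tool(90))
E
```

```text
shift mm [-306.7 -274.5   27.1] turn units [-0.02 -0.   -0.  ] rows>= 7.0
shift mm [-306.7 -274.5   27.1] turn units [-0.02 -0.01 -3.88] rows>= 7.0
[ 0.4481578 -0.1700546  0.       ]
shift mm [ -28.2 -370.1   60. ] turn units [0. 0. 0.] rows>= 7.0
```

Call:
{"api": "apply_moves", "payload": {"rows": [{"x": -60,"y": -50,"z": 5,"rz": -0.8,"claw": 255},{"x": -105,"y": -92,"z": 10,"rz": -1.6,"claw": 255},{"x": -150,"y": -135,"z": 14,"rz": -2.4,"claw": 255},{"x": -192,"y": -172,"z": 18,"rz": -3.2,"claw": 255},{"x": -232,"y": -208,"z": 22,"rz": -3.9,"claw": 255},{"x": -272,"y": -244,"z": 25,"rz": -3.9,"claw": 255},{"x": -307,"y": -274,"z": 27,"rz": -3.9,"claw": 255},{"x": -307,"y": -274,"z": 27,"rz": -3.9,"claw": 255}]}}

```text
validation failed for argument at $.ro...
```

Call:
{"api": "apply_moves", "payload": {"rows": [{"x": -4,"y": -45,"z": 0,"claw": 255},{"x": -8,"y": -95,"z": 10,"claw": 255},{"x": -12,"y": -145,"z": 20,"claw": 255},{"x": -16,"y": -195,"z": 30,"claw": 255},{"x": -20,"y": -245,"z": 40,"claw": 255},{"x": -24,"y": -295,"z": 50,"claw": 255},{"x": -28,"y": -340,"z": 58,"claw": 255},{"x": -28,"y": -370,"z": 60,"claw": 255},{"x": -28,"y": -370,"z": 60,"claw": 255}]}}

```text
validation failed for argument at $.ro...
```

```bash
python3 - <<'E'
from h import *
p=NO+.062*d
s=read_state();print(s['position'],s['joint_positions'].round(1),s['opening'],s['force'])
rel([p[0],p[1],.098],tool(90))
E
```

```text
[0.24692321 0.57348663 0.24666804] [ 56.5  30.3  82.1   0.   67.7 -10.2] 1.0007218838451695 [ 0.90934767 -0.0057249  -0.32467001]
shift mm [-479.1 -602.9  149.7] turn units [-0.02 -0.01 -3.88] rows>= 13.0
```

Call:
{"api": "apply_moves", "payload": {"rows": [{"x": -60,"y": -50,"z": 5,"rx": 0,"ry": 0,"rz": -0.8,"claw": 255},{"x": -105,"y": -92,"z": 10,"rx": 0,"ry": 0,"rz": -1.6,"claw": 255},{"x": -150,"y": -135,"z": 14,"rx": 0,"ry": 0,"rz": -2.4,"claw": 255},{"x": -192,"y": -172,"z": 18,"rx": 0,"ry": 0,"rz": -3.2,"claw": 255},{"x": -232,"y": -208,"z": 22,"rx": 0,"ry": 0,"rz": -3.9,"claw": 255},{"x": -272,"y": -244,"z": 25,"rx": 0,"ry": 0,"rz": -3.9,"claw": 255},{"x": -307,"y": -274,"z": 27,"rx": 0,"ry": 0,"rz": -3.9,"claw": 255},{"x": -307,"y": -274,"z": 27,"rx": 0,"ry": 0,"rz": -3.9,"claw": 255}]}}

```text
time_s: 1.1
position: [0.4222, 0.1984, 0.2203]
tcp_rot: [[-1.0, 0.004, -0.0], [0.004, 1.0, -0.0], [0.0, -0.0, -1.0]]
force: [0.2, 0.0, 0.1]
opening: 0.174
grasp_force: 0.0
```

Call:
{"api": "apply_moves", "payload": {"rows": [{"x": -4,"y": -45,"z": 0,"rx": 0,"ry": 0,"rz": 0,"claw": 255},{"x": -8,"y": -95,"z": 10,"rx": 0,"ry": 0,"rz": 0,"claw": 255},{"x": -12,"y": -145,"z": 20,"rx": 0,"ry": 0,"rz": 0,"claw": 255},{"x": -16,"y": -195,"z": 30,"rx": 0,"ry": 0,"rz": 0,"claw": 255},{"x": -20,"y": -245,"z": 40,"rx": 0,"ry": 0,"rz": 0,"claw": 255},{"x": -24,"y": -295,"z": 50,"rx": 0,"ry": 0,"rz": 0,"claw": 255},{"x": -28,"y": -340,"z": 58,"rx": 0,"ry": 0,"rz": 0,"claw": 255},{"x": -28,"y": -370,"z": 60,"rx": 0,"ry": 0,"rz": 0,"claw": 255},{"x": -28,"y": -370,"z": 60,"rx": 0,"ry": 0,"rz": 0,"claw": 255}]}}

```text
time_s: 2.22
position: [0.45, -0.1701, 0.1602]
tcp_rot: [[-1.0, 0.001, 0.0], [0.001, 1.0, -0.0], [-0.0, -0.0, -1.0]]
force: [0.4, 0.9, 0.0]
opening: 0.006
grasp_force: 0.0
```

```bash
python3 - <<'E'
from h import *
p=NO+.062*d
s=read_state();print(s['position'],s['joint_positions'].round(1),s['opening'],s['force'])
rel([p[0],p[1],.098],tool(90))
im,_=capture('wrist');cv2.imwrite('pics/w1.png',im[:,:,::-1])
E
```

```text
[ 0.44999142 -0.17014476  0.16023044] [ -34.1   27.2  107.4    0.    45.4 -124. ] 0.005947079690376938 [0.388698   0.93280943 0.00594427]
shift mm [ 1.9  0.1 62.2] turn units [-0.    0.   -0.01] rows>= 1.0
```

View pics/w1.png

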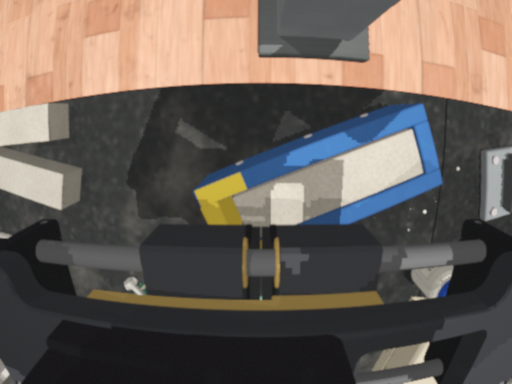

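The wrist view shows the bar in the nest, with its yellow end at about (240,205) under the closed fingers at (262,260). Pressing down.

Call:
{"api": "apply_moves", "payload": {"rows": [{"x": 2,"y": 0,"z": 30,"rx": 0,"ry": 0,"rz": 0,"claw": 255},{"x": 2,"y": 0,"z": 55,"rx": 0,"ry": 0,"rz": 0,"claw": 255},{"x": 2,"y": 0,"z": 62,"rx": 0,"ry": 0,"rz": 0,"claw": 255},{"x": 2,"y": 0,"z": 66,"rx": 0,"ry": 0,"rz": 0,"claw": 255},{"x": 2,"y": 0,"z": 70,"rx": 0,"ry": 0,"rz": 0,"claw": 255},{"x": 2,"y": 0,"z": 74,"rx": 0,"ry": 0,"rz": 0,"claw": 255}]}}

```text
time_s: 3.02
position: [0.4478, -0.1692, 0.087]
tcp_rot: [[-1.0, -0.002, 0.001], [-0.002, 1.0, -0.001], [-0.001, -0.001, -1.0]]
force: [-0.0, 0.5, -0.1]
opening: 0.006
grasp_force: 0.0
```

Call:
{"api": "apply_moves", "payload": {"rows": [{"x": 0,"y": 0,"z": 3,"rx": 0,"ry": 0,"rz": 0,"claw": 255},{"x": 0,"y": 0,"z": 6,"rx": 0,"ry": 0,"rz": 0,"claw": 255},{"x": 0,"y": 0,"z": 9,"rx": 0,"ry": 0,"rz": 0,"claw": 255},{"x": 0,"y": 0,"z": 12,"rx": 0,"ry": 0,"rz": 0,"claw": 255},{"x": 0,"y": 0,"z": 12,"rx": 0,"ry": 0,"rz": 0,"claw": 255}]}}

```text
time_s: 3.65
position: [0.4473, -0.1692, 0.0784]
tcp_rot: [[-1.0, -0.002, 0.001], [-0.002, 1.0, -0.001], [-0.001, -0.001, -1.0]]
force: [-5.4, 3.3, 38.6]
opening: 0.002
grasp_force: 17.3
```

```bash
python3 - <<'E'
from h import *
im,dd=capture('scene');P=pts('scene',dd);q=P.reshape(-1,3)
a=(q-NO)
for s in range(-80,90,10):
    m=(abs(a@d*1000-s)<4)&(abs(a@np.array([.9283,.3719,0]))<.012)
    if m.sum():print(s,m.sum(),np.median(q[m,2]).round(4))
E
```

```text
-80 19 -0.3779
-70 18 -0.5649
-60 18 -0.5638
-50 12 -0.5585
-40 12 -0.4701
-30 6 -0.561
-20 4 -0.3557
-10 30 -0.3102
0 84 -0.3118
10 2 -0.3004
```

Call:
{"api": "apply_moves", "payload": {"rows": [{"x": 0,"y": 0,"z": -8,"rx": 0,"ry": 0,"rz": 0,"claw": 255},{"x": 0,"y": 0,"z": -20,"rx": 0,"ry": 0,"rz": 0,"claw": 255},{"x": 0,"y": 0,"z": -60,"rx": 0,"ry": 0,"rz": 0,"claw": 255},{"x": 0,"y": 0,"z": -110,"rx": 0,"ry": 0,"rz": 0,"claw": 255},{"x": 0,"y": 0,"z": -110,"rx": 0,"ry": 0,"rz": 0,"claw": 255}]}}

```text
time_s: 4.32
position: [0.4495, -0.1704, 0.1878]
tcp_rot: [[-1.0, -0.002, 0.007], [-0.002, 1.0, -0.005], [-0.007, -0.005, -1.0]]
force: [0.6, -0.3, 0.7]
opening: 0.003
grasp_force: 0.0
```

```bash
cat >> h.py <<'E'
def wpts():
    P=camera_params('wrist');im,dd=capture('wrist')
    v,u=np.mgrid[0:384,0:512];x=(u-P['cx'])/P['fx'];y=(v-P['cy'])/P['fy'];r=np.hypot(x,y)
    k=np.where(r>1e-6,np.tan(np.minimum(r,1.5))/np.maximum(r,1e-6),1)
    c=np.stack([x*k*dd,-y*k*dd,-dd],-1)
    return im,c@np.array(P['orientation']).T+np.array(P['xyz'])
E
python3 - <<'E'
from h import *
print(camera_params('wrist'),read_state()['position'])
im,P=wpts();q=P.reshape(-1,3);cv2.imwrite('pics/w2.png',im[:,:,::-1]);np.savez('w2',im=im,p=P)
n=np.array([.9283,.3719,0]);a=q-NO
for s in range(-96,112,8):
    m=(abs(a@d*1000-s)<4)&(abs(a@n)<.012)&(q[:,2]>-.01)&(q[:,2]<.11)
    if m.sum():print(s,m.sum(),np.median(q[m,2]).round(4))
E
```

```text
{'fx': 297.3186396354542, 'fy': 297.3186396354542, 'cx': 260.52456686866674, 'cy': 197.84952590779048, 'xyz': array([ 0.37900506, -0.17049188,  0.32409839]), 'orientation': array([[-0.00107504, -0.96549047, -0.26043615],
       [ 0.99998135, -0.00260363,  0.00552443],
       [-0.00601187, -0.26042535,  0.96547527]])} [ 0.4494902  -0.17040319  0.18775481]
-96 77 0.0694
-88 182 0.0693
-80 336 0.0614
-64 1 0.0934
-56 247 0.094
-48 271 0.0912
-40 272 0.0884
-32 272 0.0854
-24 265 0.0825
-16 263 0.0796
-8 259 0.0764
0 252 0.0735
8 243 0.0708
16 242 0.0678
24 233 0.0646
32 227 0.0617
40 221 0.0587
48 213 0.0559
56 207 0.0529
64 196 0.05
72 192 0.047
80 183 0.0439
88 136 0.0414
96 407 0.0663
104 190 0.0697
```

View pics/w2.png

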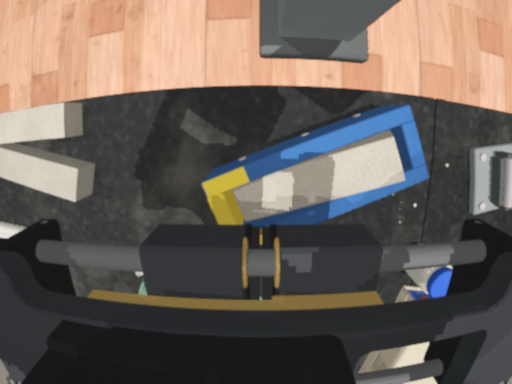

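The bar is tipped: its bright top face runs from (400,150) down to (250,205), with a slope of 20°. I'll measure its pose and plan the grasp.

```bash
python3 - <<'E'
from h import *
Z=np.load('w2.npz');p=Z['p'];q=p.reshape(-1,3);n=np.array([.9283,.3719,0]);a=q-NO
S=a@d;T=a@n;pl=.0735-.366*S
m=(abs(q[:,2]-pl)<.003)&(S<-.01)&(S>-.075)&(abs(T)<.03)&(q[:,2]>.074)
r=cv2.minAreaRect((np.c_[S,T][m]*1000).astype(np.float32));print(r)
for s in range(-60,-8,8):
    k=m&(abs(S*1000-s)<4);print(s,np.percentile(T[k],[1,99])*1000)
print('S range',np.percentile(S[m],[.2,99]))
# nest rim
k=(abs(q[:,2]-.0694)<.003)&(abs(T)<.045)&(S>-.105)&(S<.115)
print('rim S',np.percentile(S[k],[.5,99.5]),'T',np.percentile(T[k],[.5,99.5]))
# grasp: s_end=18 mm along top face, tips 13 mm deep
c,s=np.cos(.351),np.sin(.351)
bx=d*c+np.array([0,0,-s]);bz=d*s+np.array([0,0,c])
top=NO-.0605*d+np.array([0,0,.0957])
for off in (.060,0):
    g=top+.018*bx+(.025-.013+off)*bz
    print('target TCP',g);rel(g,tool(21.83,20.1))
E
```

```text
((-35.091224670410156, 3.4851531982421875), (50.14189910888672, 40.460174560546875), 0.019771846011281013)
-60 [-15.81699037  22.6156987 ]
-52 [-16.28150667  23.15553055]
-44 [-16.29435209  22.64273867]
-36 [-16.27686772  22.87115059]
-28 [-16.10539302  22.87564069]
-20 [-16.44854912  23.03578369]
-12 [-16.06298434  22.26689315]
S range [-0.05942784 -0.0105483 ]
rim S [-0.09498643  0.10775745] T [-0.03393753  0.04008357]
target TCP [ 0.41809296 -0.09500971  0.15712105]
shift mm [30.1 74.7 28.6] turn units [-2.    2.98 11.26] rows>= 7.0
target TCP [ 0.41042058 -0.07585867  0.10077929]
shift mm [37.9 94.  84.8] turn units [-2.    2.98 11.26] rows>= 7.0
```

Call:
{"api": "apply_moves", "payload": {"rows": [{"x": 3,"y": 9,"z": 0,"rx": -0.25,"ry": 0.37,"rz": 1.41,"claw": 0},{"x": 7,"y": 19,"z": 0,"rx": -0.5,"ry": 0.75,"rz": 2.82,"claw": 0},{"x": 11,"y": 28,"z": 3,"rx": -0.75,"ry": 1.12,"rz": 4.22,"claw": 0},{"x": 14,"y": 38,"z": 8,"rx": -1.0,"ry": 1.49,"rz": 5.63,"claw": 0},{"x": 18,"y": 47,"z": 13,"rx": -1.25,"ry": 1.86,"rz": 7.04,"claw": 0},{"x": 21,"y": 56,"z": 18,"rx": -1.5,"ry": 2.24,"rz": 8.45,"claw": 0},{"x": 25,"y": 66,"z": 24,"rx": -1.75,"ry": 2.61,"rz": 9.85,"claw": 0},{"x": 28,"y": 75,"z": 28,"rx": -2.0,"ry": 2.98,"rz": 11.26,"claw": 0},{"x": 28,"y": 75,"z": 28,"rx": -2.0,"ry": 2.98,"rz": 11.26,"claw": 0}]}}

```text
time_s: 5.5
position: [0.4178, -0.0935, 0.155]
tcp_rot: [[-0.347, 0.928, -0.134], [0.87, 0.372, 0.324], [0.35, -0.004, -0.937]]
force: [0.3, -0.4, 0.0]
opening: 0.937
grasp_force: 0.0
```

```bash
cat > m.py <<'E'
from h import *
s=read_state();print(s['position'],s['joint_positions'].round(1),s['force'].round(1),s['opening'])
im,p=wpts();q=p.reshape(-1,3);n=np.array([.9283,.3719,0]);a=q-NO
S=a@d;T=a@n
for x in range(-72,-8,6):
    k=(abs(S*1000-x)<3)&(abs(T-.003)<.03)&(q[:,2]>.073)&(q[:,2]<.11)
    k&=abs(q[:,2]-(.0735-.366*S))<.005
    if k.sum()>5:print(x,k.sum(),np.median(q[k,2]).round(4),(np.percentile(T[k],[1,99])*1000).round(1))
c,sn=np.cos(.351),np.sin(.351)
bx=d*c+np.array([0,0,-sn]);bz=d*sn+np.array([0,0,c])
top=NO-.0605*d+np.array([0,0,.0957])+.0017*n
for off in (.0,): rel(top+.018*bx+(.025-.013+off)*bz,tool(21.83,20.1))
E
python3 m.py
```

```text
[ 0.41784604 -0.09350736  0.15500646] [-35.1  30.2 106.9  12.4  61.  -64.7] [ 0.3 -0.4  0. ] 0.9370447068212642
-60 302 0.0947 [-15.6  23. ]
-54 441 0.0934 [-16.3  22.9]
-48 487 0.0913 [-15.7  23.1]
-42 432 0.0891 [-15.7  23.3]
-36 430 0.0868 [-15.9  23.5]
-30 428 0.0847 [-16.   23.5]
-24 415 0.0825 [-16.2  23.1]
-18 7 0.0808 [-15.1  23.1]
shift mm [-0.6  1.2 58.1] turn units [-0.03 -0.05  0.  ] rows>= 1.0
```

Call:
{"api": "apply_moves", "payload": {"rows": [{"x": 0,"y": 3,"z": 25,"rx": 0,"ry": 0,"rz": 0,"claw": 0},{"x": 0,"y": 3,"z": 42,"rx": 0,"ry": 0,"rz": 0,"claw": 0},{"x": 0,"y": 3,"z": 52,"rx": 0,"ry": 0,"rz": 0,"claw": 0},{"x": 0,"y": 3,"z": 58,"rx": 0,"ry": 0,"rz": 0,"claw": 0},{"x": 0,"y": 3,"z": 58,"rx": 0,"ry": 0,"rz": 0,"claw": 0}]}}

```text
time_s: 6.18
position: [0.4145, -0.0744, 0.102]
tcp_rot: [[-0.348, 0.928, -0.131], [0.871, 0.372, 0.321], [0.347, -0.002, -0.938]]
force: [0.0, 0.9, 0.5]
opening: 1.0
grasp_force: 0.0
```

```bash
python3 m.py; python3 -c "
from h import *
im,_=capture('wrist');cv2.imwrite('pics/w3.png',im[:,:,::-1])"
```

```text
[ 0.41450918 -0.07436971  0.10202804] [-33.4  35.5 110.3  14.4  52.1 -65.9] [0.  0.9 0.5] 1.0003145152921855
-60 538 0.0946 [-15.8  23. ]
-54 827 0.0935 [-16.2  23.4]
-48 765 0.0913 [-16.   23.2]
-42 142 0.09 [-15.3  23.1]
-30 74 0.0839 [-15.3  22.5]
-24 651 0.0826 [-15.9  23.1]
-18 604 0.0803 [-16.2  23.4]
-12 323 0.0786 [-16.   23.2]
shift mm [-0.1 -2.8  1.5] turn units [-0.01 -0.03 -0.01] rows>= 1.0
```

View pics/w3.png

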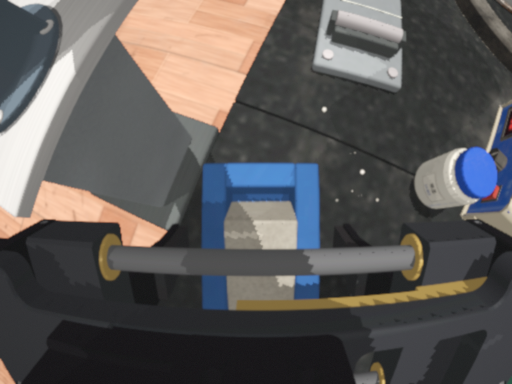

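The bar (225–297, row 220) lies centred between the open fingers, at about 150 and 370. Closing.

Call:
{"api": "apply_moves", "payload": {"rows": [{"x": 0,"y": 0,"z": 1.5,"rx": 0,"ry": 0,"rz": 0,"claw": 0},{"x": 0,"y": 0,"z": 1.5,"rx": 0,"ry": 0,"rz": 0,"claw": 255},{"x": 0,"y": 0,"z": 1.5,"rx": 0,"ry": 0,"rz": 0,"claw": 255},{"x": 0,"y": 0,"z": 1.5,"rx": 0,"ry": 0,"rz": 0,"claw": 255},{"x": 0,"y": 0,"z": 1.5,"rx": 0,"ry": 0,"rz": 0,"claw": 255},{"x": 0,"y": 0,"z": 1.5,"rx": 0,"ry": 0,"rz": 0,"claw": 255},{"x": 0,"y": 0,"z": 1.5,"rx": 0,"ry": 0,"rz": 0,"claw": 255}]}}

```text
time_s: 7.15
position: [0.4143, -0.0739, 0.1007]
tcp_rot: [[-0.348, 0.928, -0.13], [0.871, 0.371, 0.321], [0.347, -0.002, -0.938]]
force: [0.2, 0.6, 0.8]
opening: 0.46
grasp_force: 30.0
```

Call:
{"api": "apply_moves", "payload": {"rows": [{"x": 3,"y": 0,"z": -4,"rx": 0,"ry": 0,"rz": 0,"claw": 255},{"x": 6,"y": 0,"z": -10,"rx": 0,"ry": 0,"rz": 0,"claw": 255},{"x": 9,"y": 0,"z": -18,"rx": 0,"ry": 0,"rz": 0,"claw": 255},{"x": 12,"y": 0,"z": -27,"rx": 0,"ry": 0,"rz": 0,"claw": 255},{"x": 15,"y": 0,"z": -36,"rx": 0,"ry": 0,"rz": 0,"claw": 255},{"x": 18,"y": 0,"z": -45,"rx": 0,"ry": 0,"rz": 0,"claw": 255},{"x": 22,"y": 0,"z": -56,"rx": 0,"ry": 0,"rz": 0,"claw": 255},{"x": 22,"y": 0,"z": -56,"rx": 0,"ry": 0,"rz": 0,"claw": 255}]}}

```text
time_s: 8.15
position: [0.4144, -0.073, 0.1618]
tcp_rot: [[-0.348, 0.928, -0.128], [0.872, 0.371, 0.32], [0.345, -0.0, -0.939]]
force: [0.2, -0.1, -3.9]
opening: 0.456
grasp_force: 30.0
```

```bash
cat > b.py <<'E'
from h import *
# bar in tool frame: visible top-face profile in front of / behind fingers
s=read_state();Rc=s['tcp_rot'];print(s['position'].round(4),s['joint_positions'].round(1),s['force'].round(1),s['opening'])
im,p=wpts();L=(p.reshape(-1,3)-s['position'])@Rc*1000
np.savez('bw',im=im,p=p)
cv2.imwrite('pics/b_%d.png'%(s['time_s']*100),im[:,:,::-1])
for x in range(-140,40,8):
    k=(abs(L[:,0]-x)<4)&(abs(L[:,1])<12)&(L[:,2]>-5)&(L[:,2]<120)
    if k.sum()>5:print(x,k.sum(),'z',np.percentile(L[k,2],[10,50,90]).round(1),'worldz',np.median(p.reshape(-1,3)[k,2]).round(3))
E
python3 b.py;ls pics
```

```text
[ 0.4144 -0.073   0.1618] [-33.3  28.8 108.3  13.1  60.3 -63.3] [ 0.2 -0.1 -3.9] 0.4560871864136662
-36 66 z [11.4 12.  12.7] worldz 0.139
-28 456 z [11.2 11.9 12.6] worldz 0.141
-20 462 z [11.1 11.8 12.4] worldz 0.144
4 654 z [ 10.9  11.8 101.9] worldz 0.152
12 924 z [ 10.9  11.9 103.1] worldz 0.154
20 1045 z [ 14.2  31.4 105. ] worldz 0.138
b_815.png
c0.png
scene0.png
top0.png
w1.png
w2.png
w3.png
```

```bash
python3 - <<'E'
from h import *
Z=np.load('bw.npz');s=read_state();Rc=s['tcp_rot'];L=(Z['p'].reshape(-1,3)-s['position'])@Rc*1000
k=(L[:,2]>9)&(L[:,2]<14)&(abs(L[:,1])<25)&(L[:,0]<40)
print('xend',np.percentile(L[k,0],[95,99,99.8]))
for x in(-28,8,12):
    m=k&(abs(L[:,0]-x)<3);print(x,np.percentile(L[m,1],[1,50,99]).round(1))
for x in range(10,24): print(x,(k&(abs(L[:,0]-x)<.5)).sum(),end=' ')
T=RO-.062*dr+np.array([0,0,.21]);print(T)
rel(s['position']+[0,0,.05],tool(21.83))
rel(T,tool(9.95),s['position']+[0,0,.05],tool(21.83))
E
```

```text
xend [15.842397   16.49030945 16.70534058]
-28 [-20.2  -0.8  19.2]
8 [-24.4  -0.5  24. ]
12 [-20.3  -0.2  22.1]
10 126 11 138 12 123 13 133 14 133 15 138 16 208 17 35 18 0 19 0 20 0 21 0 22 0 23 0 [0.4105864 0.25887   0.21     ]
shift mm [ 17.3  -0.1 -46.9] turn units [-0.01 -3.37 -0.01] rows>= 2.0
shift mm [309.3 120.1   1.3] turn units [0.   0.   1.98] rows>= 6.0
```

Call:
{"api": "apply_moves", "payload": {"rows": [{"x": 3,"y": 0,"z": -10,"rx": 0,"ry": 0,"rz": 0,"claw": 255},{"x": 10,"y": 0,"z": -28,"rx": 0,"ry": 0,"rz": 0,"claw": 255},{"x": 17,"y": 0,"z": -47,"rx": 0,"ry": -0.3,"rz": 0,"claw": 255},{"x": 17,"y": 0,"z": -47,"rx": 0,"ry": -1.0,"rz": 0,"claw": 255},{"x": 17,"y": 0,"z": -47,"rx": 0,"ry": -1.7,"rz": 0,"claw": 255},{"x": 17,"y": 0,"z": -47,"rx": 0,"ry": -2.4,"rz": 0,"claw": 255},{"x": 17,"y": 0,"z": -47,"rx": 0,"ry": -3.0,"rz": 0,"claw": 255},{"x": 17,"y": 0,"z": -47,"rx": 0,"ry": -3.37,"rz": 0,"claw": 255},{"x": 17,"y": 0,"z": -47,"rx": 0,"ry": -3.37,"rz": 0,"claw": 255}]}}

```text
time_s: 9.32
position: [0.4131, -0.072, 0.2109]
tcp_rot: [[-0.372, 0.928, -0.004], [0.928, 0.372, 0.002], [0.003, -0.003, -1.0]]
force: [0.2, -0.4, -3.8]
opening: 0.46
grasp_force: 30.0
```

```bash
python3 b.py; python3 - <<'E'
from h import *
rel(RO-.0634*dr+np.array([0,0,.21]),tool(9.95))
E
```

```text
[ 0.4131 -0.072   0.2109] [-25.2  18.1 112.5   0.   49.6 -47.1] [ 0.2 -0.4 -3.8] 0.4601242299655916
-36 70 z [11.6 12.4 13.1] worldz 0.198
-28 452 z [11.5 12.2 12.9] worldz 0.199
-20 461 z [11.4 12.1 12.8] worldz 0.199
4 529 z [11.  11.7 12.4] worldz 0.199
12 623 z [10.9 11.6 12.4] worldz 0.199
20 861 z [13.2 26.5 44. ] worldz 0.184
shift mm [310.1 120.6   1.6] turn units [-0.03 -0.03  1.98] rows>= 6.0
```

Call:
{"api": "apply_moves", "payload": {"rows": [{"x": 15,"y": 6,"z": 0,"rx": 0,"ry": 0,"rz": 0.1,"claw": 255},{"x": 50,"y": 20,"z": 0,"rx": 0,"ry": 0,"rz": 0.3,"claw": 255},{"x": 92,"y": 36,"z": 0,"rx": 0,"ry": 0,"rz": 0.6,"claw": 255},{"x": 136,"y": 53,"z": 0,"rx": 0,"ry": 0,"rz": 0.9,"claw": 255},{"x": 180,"y": 70,"z": 0,"rx": 0,"ry": 0,"rz": 1.2,"claw": 255},{"x": 224,"y": 87,"z": 1,"rx": 0,"ry": 0,"rz": 1.5,"claw": 255},{"x": 264,"y": 103,"z": 1,"rx": 0,"ry": 0,"rz": 1.8,"claw": 255},{"x": 295,"y": 115,"z": 1,"rx": 0,"ry": 0,"rz": 1.95,"claw": 255},{"x": 310,"y": 120,"z": 1,"rx": 0,"ry": 0,"rz": 1.98,"claw": 255},{"x": 310,"y": 120,"z": 1,"rx": 0,"ry": 0,"rz": 1.98,"claw": 255}]}}

```text
time_s: 10.62
position: [0.4105, 0.2596, 0.2099]
tcp_rot: [[-0.174, 0.985, -0.002], [0.985, 0.174, 0.0], [0.001, -0.002, -1.0]]
force: [0.4, 0.1, -3.9]
opening: 0.455
grasp_force: 30.0
```

```bash
python3 b.py; cat > r.py <<'E'
from h import *
Z=np.load('bw.npz');im,p=Z['im'],Z['p'];q=p.reshape(-1,3)
n=np.array([.985,.1728,0]);a=q-RO;S=a@dr*1000;T=a@n*1000;z=q[:,2]*1000
m=(abs(z-13)<5)&(abs(S)<105)&(abs(T)<55)
print('plate',m.sum(),'S',np.percentile(S[m],[.5,99.5]).round(1),'T',np.percentile(T[m],[.5,99.5]).round(1),cv2.minAreaRect(np.c_[S,T][m].astype(np.float32)))
for c in(-50,50):
    m=(z>36)&(z<50)&(abs(S-c)<15)&(abs(T)<45)
    if m.sum():print('roller',c,m.sum(),'S',np.percentile(S[m],[1,50,99]).round(1),'T',np.percentile(T[m],[1,99]).round(1),'z',np.percentile(z[m],99))
E
python3 r.py; ls pics
```

```text
[0.4105 0.2596 0.2099] [1.91e+01 2.28e+01 1.04e+02 1.00e-01 5.34e+01 9.00e+00] [ 0.4  0.1 -3.9] 0.4547901674628473
-36 81 z [11.8 12.3 13.1] worldz 0.198
-28 441 z [11.3 12.1 12.8] worldz 0.198
-20 460 z [11.4 12.  12.7] worldz 0.198
4 527 z [11.  11.7 12.5] worldz 0.198
12 632 z [11.  11.7 12.4] worldz 0.198
20 849 z [13.6 27.  44.3] worldz 0.183
plate 2570 S [-94.3  85.7] T [-40.7  48.9] ((-0.36455535888671875, 4.025001525878906), (90.61921691894531, 188.43641662597656), 89.95653533935547)
roller -50 781 S [-57.7 -53.4 -44.9] T [-32.5  41.3] z 45.67821781034661
roller 50 11 S [45.8 51.9 56. ] T [40.2 41.6] z 40.386702587162
b_1062.png
b_815.png
b_932.png
c0.png
scene0.png
top0.png
w1.png
w2.png
w3.png
```

```bash
python3 - <<'E'
from h import *
n=np.array([.985,.1728,0])
rel(RO-.0637*dr+.0045*n+np.array([0,0,.103]),tool(9.95))
E
```

```text
shift mm [  1.6   5.  106.8] turn units [-0.03 -0.    0.  ] rows>= 2.0
```

Call:
{"api": "apply_moves", "payload": {"rows": [{"x": 1,"y": 3,"z": 15,"rx": 0,"ry": 0.1,"rz": 0,"claw": 255},{"x": 1.5,"y": 5,"z": 40,"rx": 0,"ry": 0.1,"rz": 0,"claw": 255},{"x": 1.5,"y": 5,"z": 65,"rx": 0,"ry": 0.1,"rz": 0,"claw": 255},{"x": 1.5,"y": 5,"z": 85,"rx": 0,"ry": 0.1,"rz": 0,"claw": 255},{"x": 1.5,"y": 5,"z": 98,"rx": 0,"ry": 0.1,"rz": 0,"claw": 255},{"x": 1.5,"y": 5,"z": 105,"rx": 0,"ry": 0.1,"rz": 0,"claw": 255},{"x": 1.5,"y": 5,"z": 107,"rx": 0,"ry": 0.1,"rz": 0,"claw": 255},{"x": 1.5,"y": 5,"z": 107,"rx": 0,"ry": 0.1,"rz": 0,"claw": 255}]}}

```text
time_s: 11.68
position: [0.4153, 0.2618, 0.1034]
tcp_rot: [[-0.172, 0.985, -0.003], [0.985, 0.172, 0.011], [0.011, -0.001, -1.0]]
force: [-0.7, -0.9, -3.0]
opening: 0.461
grasp_force: 30.0
```

```bash
python3 b.py; python3 r.py; python3 - <<'E'
from h import *
n=np.array([.985,.1728,0])
rel(RO-.0637*dr+.0045*n+np.array([0,0,.098]),tool(9.95))
E
```

```text
[0.4153 0.2618 0.1034] [ 18.8  33.8 108.4   1.1  37.9   8. ] [-0.7 -0.9 -3. ] 0.4605316828792472
-36 89 z [12.1 12.9 13.4] worldz 0.09
-28 436 z [11.8 12.5 13.2] worldz 0.091
-20 458 z [11.6 12.3 13. ] worldz 0.091
4 584 z [11.  11.8 13. ] worldz 0.092
12 936 z [10.9 11.9 90.2] worldz 0.092
20 1198 z [14.7 34.4 90.2] worldz 0.069
28 381 z [ 89.5  91.2 104.2] worldz 0.013
36 285 z [102.9 103.6 104.5] worldz 0.0
plate 4338 S [-94.9  19.6] T [-40.3  48.3] ((-37.03505325317383, 3.9202194213867188), (89.76799011230469, 116.34466552734375), 89.82962036132812)
shift mm [-0.5 -0.6  5.5] turn units [-0.01 -0.11 -0.  ] rows>= 1.0
```

Call:
{"api": "apply_moves", "payload": {"rows": [{"x": -0.5,"y": -0.5,"z": 0,"rx": 0,"ry": -0.3,"rz": 0,"claw": 255},{"x": -0.5,"y": -0.5,"z": 2,"rx": 0,"ry": -0.3,"rz": 0,"claw": 255},{"x": -0.5,"y": -0.5,"z": 4,"rx": 0,"ry": -0.3,"rz": 0,"claw": 255},{"x": -0.5,"y": -0.5,"z": 5,"rx": 0,"ry": -0.3,"rz": 0,"claw": 255},{"x": -0.5,"y": -0.5,"z": 5,"rx": 0,"ry": -0.3,"rz": 0,"claw": 255}]}}

```text
time_s: 12.35
position: [0.4144, 0.2611, 0.0979]
tcp_rot: [[-0.172, 0.985, 0.001], [0.985, 0.172, -0.02], [-0.02, -0.002, -1.0]]
force: [-0.4, -0.8, -3.6]
opening: 0.459
grasp_force: 30.0
```

Call:
{"api": "apply_moves", "payload": {"rows": [{"x": 0,"y": 0,"z": 1,"rx": 0,"ry": 0,"rz": 0,"claw": 255},{"x": 0,"y": 0,"z": 1,"rx": 0,"ry": 0,"rz": 0,"claw": 255}]}}

```text
time_s: 12.6
position: [0.4146, 0.2612, 0.097]
tcp_rot: [[-0.172, 0.985, 0.002], [0.985, 0.172, -0.02], [-0.02, -0.002, -1.0]]
force: [-0.2, 0.6, -3.1]
opening: 0.455
grasp_force: 30.0
```

```bash
python3 b.py; python3 r.py
```

```text
[0.4146 0.2612 0.097 ] [ 19.8  34.6 108.2  -1.8  37.6  11.3] [-0.2  0.6 -3.1] 0.45470178057388244
-36 92 z [12.  12.7 13.4] worldz 0.085
-28 437 z [11.8 12.4 13.1] worldz 0.085
-20 451 z [11.5 12.3 12.9] worldz 0.085
4 533 z [11.  11.8 12.6] worldz 0.085
12 920 z [11.  12.  83.5] worldz 0.085
20 1223 z [14.9 35.  83.2] worldz 0.062
28 327 z [82.  83.  83.9] worldz 0.014
36 388 z [84.7 95.7 97. ] worldz 0.001
plate 4790 S [-95.   20.1] T [-40.3  48.4] ((-36.819725036621094, 4.174541473388672), (117.12305450439453, 89.95068359375), 0.3442227244377136)
roller -50 3 S [-56.8 -56.4 -56. ] T [40.3 40.9] z 38.87536588694917
```

Call:
{"api": "apply_moves", "payload": {"rows": [{"x": 0,"y": 0,"z": 0.7,"rx": 0,"ry": 0,"rz": 0,"claw": 255},{"x": 0,"y": 0,"z": 1.4,"rx": 0,"ry": 0,"rz": 0,"claw": 255},{"x": 0,"y": 0,"z": 1.4,"rx": 0,"ry": 0,"rz": 0,"claw": 255}]}}

```text
time_s: 13.02
position: [0.4146, 0.2613, 0.0964]
tcp_rot: [[-0.172, 0.985, 0.002], [0.985, 0.172, -0.02], [-0.02, -0.001, -1.0]]
force: [-0.9, 0.2, 4.4]
opening: 0.456
grasp_force: 30.0
```

Call:
{"api": "apply_moves", "payload": {"rows": [{"x": 0,"y": 0,"z": 0,"rx": 0,"ry": 0,"rz": 0,"claw": 120},{"x": 0,"y": 0,"z": 0,"rx": 0,"ry": 0,"rz": 0,"claw": 60},{"x": 0,"y": 0,"z": 0,"rx": 0,"ry": 0,"rz": 0,"claw": 0},{"x": 0,"y": 0,"z": 0,"rx": 0,"ry": 0,"rz": 0,"claw": 0},{"x": 0,"y": 0,"z": 0,"rx": 0,"ry": 0,"rz": 0,"claw": 0},{"x": 0,"y": 0,"z": -10,"rx": 0,"ry": 0,"rz": 0,"claw": 0},{"x": 0,"y": 0,"z": -40,"rx": 0,"ry": 0,"rz": 0,"claw": 0},{"x": 0,"y": 0,"z": -80,"rx": 0,"ry": 0,"rz": 0,"claw": 0},{"x": 0,"y": 0,"z": -120,"rx": 0,"ry": 0,"rz": 0,"claw": 0},{"x": 0,"y": 0,"z": -120,"rx": 0,"ry": 0,"rz": 0,"claw": 0}]}}

```text
time_s: 14.28
position: [0.4163, 0.2645, 0.2191]
tcp_rot: [[-0.172, 0.985, 0.009], [0.985, 0.173, -0.017], [-0.019, 0.006, -1.0]]
force: [0.0, -0.1, -0.2]
opening: 0.999
grasp_force: 0.0
```

```bash
python3 b.py|head -1; python3 r.py; cat >> r.py <<'E'
m=(abs(z-85)<6)&(abs(S)<95)&(abs(T)<40)
print('bar',m.sum(),cv2.minAreaRect(np.c_[S,T][m].astype(np.float32)),np.polyfit(S[m],z[m],1),np.polyfit(T[m],z[m],1),np.percentile(S[m],[.5,99.5]))
E
python3 r.py|tail -1; ls pics
```

```text
[0.4163 0.2645 0.2191] [ 20.1  22.5 102.4  -1.4  54.9  10.9] [ 0.  -0.1 -0.2] 0.9994223623363575
plate 3624 S [-94.3  94.3] T [-41.2  48.9] ((0.411041259765625, 3.930278778076172), (90.9830093383789, 190.0767822265625), 89.92220306396484)
roller -50 347 S [-57.8 -51.7 -43.5] T [-33.3  40.8] z 45.409281261052016
roller 50 119 S [47.7 52.2 57.1] T [-33.1  40.7] z 45.743115608516135
bar 3843 ((-12.781879425048828, 3.5005645751953125), (40.145877838134766, 135.14085388183594), 89.75) [3.65214064e-03 8.47493555e+01] [-3.88849997e-05  8.46513342e+01] [-80.12240666  53.56840852]
b_1062.png
b_1167.png
b_1260.png
b_1427.png
b_815.png
b_932.png
c0.png
scene0.png
top0.png
w1.png
w2.png
w3.png
```

The bar is level, within 1 mm of centre in both directions and square to the rollers. The gripper is clear of it, so I'm handing in.

```bash
python3 -c "
from rig import *
print(hand_in())"
```

```text
the job is handed in; nothing more can be done
None
```

I tipped the bar, lifted it by its raised end, laid it level on both rollers and handed the job in. By the wrist camera it sat within 1 mm of centre and square to the rollers; `hand_in()` returned no verdict.

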